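# Snap the cordless work lamp onto its stand

## Robot

A 7-joint arm with a two-finger parallel gripper is mounted at the origin on a cart in front of the work surface, level with it; the furniture and walls round the work are solid. World frame = base frame: x ahead of the robot, y to its left, z up, the work surface at z = 0. Lengths are in m, angles in rad, forces in N, time in s.
With the tool pointing down it reaches from about 0.4 to 0.875 m from the base axis. Payload 19.3 kg.
Tool frame: the origin (TCP) lies at the very end of the fingers, on their centre line; the grasp point (between the pads) lies 19 mm behind it; z points along the fingers, y is the line along which they close (so a half turn about z gives the same grasp; the last joint's range is limited). The gripper opens to 85 mm and grips with 20 to 120 N. Pads are 22 mm wide; open, the fingers measure 114 mm over their backs; the gripper's body (76 mm by 85 mm) begins 54 mm behind the grasp point. The pads swing forward as they close: fully open they stand 13 mm farther back than shut.
Start: joints at [-1.376, 0.521, -0.036, 1.599, 0.021, 1.021, -0.113], TCP at [0.164, 0.603, 0.231] pointing down, gripper open.
Joint ranges: [-2.91, 2.91], [-0.3, 2.13], [-1.5, 1.42], [0.17, 2.43], [-1.26, 4.41], [0.16, 1.93], [-2.52, 2.52]. Speed limits (rad/s): [1.89, 1.89, 2.39, 2.39, 3.01, 3.01, 3.01].

## Interface

Orientations are given as [roll, pitch, yaw] about the fixed x, y, z axes, in that order (R = Rz(yaw) Ry(pitch) Rx(roll)).
In Python, from workcell import bot gives the robot as it stands. The module is installed in compiled form; this text tells all that it offers.
- The arm moves only by the tool apply_moves, never from a script. Its arguments are lists of equal length, an entry for each row: "claw": the finger opening in m, from 0 to 0.0854; "xyz": the shift along the tool's x, y, z in m, a list of three; "twist": the turn, a rotation vector about the tool's x, y, z in rad, a list of three. A call has 1 to 20 rows; each row shifts and turns the commanded pose from where the row before left it, along the tool's axes as they then stand; what a row does not reach is not made up. A row lasts 1/10 s, in which the tool goes at most 50 mm and 8.59 degrees, less where a joint would pass 70% of its speed; a pose out of reach is approached as far as the arm can. A call with a gripper value outside its range is refused whole. The fingers move at their own pace and stop on an object; "force" is the grip in N (left out, the last holds). Time passes only in rows, so rows that do not move let the fingers close. It gives the time, the measured TCP pose, the force, the opening and the grip force at its end, in the units of the state.
- bot.observe(): the state, without advancing time (a new reading comes with each control period).
- bot.grab_frame(name): name is "scene" or "top"; returns a dict with "img" (400x640x3 uint8, red, green, blue), "vfov" (degrees; the focal length in pixels is half the picture's height over the tangent of half this angle, whatever the lens; pixels are square), "cx", "cy" (the principal point, pixels), "view" (4x4, takes a point from world to camera coordinates). Camera axes: x right, y up, looking along -z (the intrinsics and any distortion apply to the point x, -y, -z); pixel columns grow to the right and rows downward; lengths in m; the calibration is good to about 2 mm. A picture is of the moment at which its call begins. There is no depth.
- bot.job_done(): hands the job in; it is judged then, once.
Trained networks look in the newest picture that a camera, given by its name, has taken for a name from the list of things; names that differ only in an ending like _2 or _b are one class to them, and where a whole thing is asked for, a point or a joint stands for the part that bears it (a point fixed in the world has none). Each returns a list of dicts, best first, with "score" (0 to 1); they miss things now and then, are a little off and sometimes report something else, mostly with a low value. They report only what shows in the picture. A call takes as long as a camera call. They do not tell look-alikes from the thing itself.
- bot.find_in(camera, query): "position" ([x, y, z] in m, in world coordinates, good to about 4 mm: the middle of the surface that is visible of it).
The state is a dict: "clock": time; "qpos": joint angles; "qd": joint speeds; "joint_efforts": joint torques, N m; "position": TCP position; "tool_rot": TCP orientation; "force": force on the tool from outside, world axes, zero at the start; "moment": the same for the moment, N m; "grip_width": finger opening in m; "finger_force": force on a finger pad.
Only numpy, scipy, OpenCV 4.12 (cv2) and the standard library are available. Lean on these libraries where they do the work, as an engineer would, in place of code of your own. Each camera call takes 0.05 s, during which the arm holds its last target. There are 200 camera calls.

## Task

Put the orange work lamp on its stand: slide its tube down over the upright stub, with the slot in the tube on the same side as the red spring button, until the tube sits fully home on the foot and the button has popped out through the slot. Leave the lamp there upright and let go. Leave the green lamp where it stands.

Things in the scene. Friction and masses are not known exactly. Their poses are not given: they have to be found in the camera images.
- lamp_head (a point): Orange lamp (0.3 kg, stands on its tube): centre of its head, a block 40 (x) x 44 (y) x 70 mm high with flat sides to grip. On the tube's axis, 130 mm above the tube's bottom rim. z up; -x = white lens side. Bright metal tube below: 41 mm across, bore 34, open 91 mm deep, lowest 22 mm flared to 59 (52 inside). Slot 20 wide, 18 high on the -x side, centre 40 mm above the rim.
- stub_seat (a point): Fixed stand: point on the stub's axis, on top of the grey round foot (132 mm across, 14 high) where the tube's rim rests; lamp_head is 130 mm above it when home. z up along the aluminium stub, 29 mm across, 75 mm high above here, top 22 mm tapered to 12. Red spring button, 9 mm across, sticks 9 mm out of the stub's -x side, 40 mm above here.
- snap_button (a joint): How far the red button is pressed in (m): 0 out, 0.009 flush with the stub. The tube's flared end pushes it in on the way down (2 to 4 N on the button, up to about 8 N down on the lamp). It springs out into the slot if the lamp is turned like the stand (same x directions) within about 12 degrees; else it stays in by 3 mm or more.
- spare_head (a point): Green lamp, to be left alone: centre of its head, 130 mm above the table. Same head, but on a solid black column without a slot. Loose, stands upright; z up.
There are look-alikes about, which are no part of the job. Leave any yellow look-alike of the part that bears stub_seat alone.

How it is judged:
At the end, for the whole second after the job is handed in: The orange lamp stands upright (within 7 degrees) on the stub, its head within 12 mm of the stub's axis and within 4 mm of fully home (head centre 130 mm above the seat), and the red button is out through the slot (pressed in by less than 2.5 mm) (horizontal distance between lamp_head and stub_seat below 0.012 m and z of lamp_head in the frame of stub_seat below 0.134 m and angle between lamp_head's own z axis and vertical below 0.12 rad and value of joint snap_button below 0.0025 m); the robot touches nothing.
It fails at once if the green lamp is shifted by more than 40 mm or tipped over (distance of spare_head from where it was at the start of the episode above 0.04 m or angle between spare_head's own z axis and vertical above 0.5 rad).
It also fails if it takes over 38 s, if anything falls off the work surface, if the arm or the gripper's body presses on something with over 40 N, if the wrist force passes 120 N, or if a joint passes its speed limit or range.

## Working session

There is one attempt and no reset: what is moved stays moved. The work goes in short steps, Python scripts to look and compute and a tool call to move; the robot and the scene stay as the last step left them, time stands still between calls to the robot, and variables do not carry over. Pictures are saved under pics/ and viewed, at most 10 in all, crops included, and the job is handed in when it is done.

Besides the shell and the picture viewer there is one more tool, called after "Call:" as a command line: name --argument value ..., lists and objects as JSON in quotes. apply_moves: Moves the arm, as the interface text tells. Its arguments: {"type":"object","properties":{"claw":{"type":"array"},"xyz":{"type":"array"},"twist":{"type":"array"},"force":{"type":"number"}},"required":["claw","xyz","twist"]}

```bash
mkdir -p pics; cat > h.py <<'E'
import numpy as np, cv2
from workcell import bot
def K(f):
    F=f['img'].shape[0]/2/np.tan(np.radians(f['vfov'])/2); return F
def proj(f,p):
    c=np.array(f['view'])@np.append(p,1); F=K(f); return f['cx']+F*c[0]/-c[2], f['cy']-F*c[1]/-c[2]
def ray(f,u,v):
    F=K(f);V=np.array(f['view']);d=V[:3,:3].T@np.array([(u-f['cx'])/F,-(v-f['cy'])/F,-1]);return -V[:3,:3].T@V[:3,3],d/np.linalg.norm(d)
def atz(f,u,v,z):
    o,d=ray(f,u,v);return o+d*(z-o[2])/d[2]
def tri(rs):
    A=0;b=0
    for o,d in rs:
        M=np.eye(3)-np.outer(d,d);A=A+M;b=b+M@o
    return np.linalg.solve(A,b)
def save(im,n): cv2.imwrite('pics/'+n,cv2.cvtColor(np.ascontiguousarray(im),cv2.COLOR_RGB2BGR))
E
python3 - <<'E'
from h import *
np.set_printoptions(precision=4,suppress=True)
s=bot.observe();print(s)
a=bot.grab_frame('scene');b=bot.grab_frame('top')
for n,f in(('scene',a),('top',b)):
    print(n,f['vfov'],f['cx'],f['cy'],f.keys(),np.array(f['view']))
    for q in('lamp_head','stub_seat','snap_button','spare_head'):
        for r in bot.find_in(n,q)[:4]: print(q,np.array(r['position']),r['score'],np.round(proj(f,r['position'])))
    save(f['img'],n+'0.png')
E
```

```text
{'clock': 0.0, 'qpos': array([-1.3762,  0.522 , -0.0363,  1.6   ,  0.0212,  1.0211, -0.1128]), 'qd': array([ 0.0008,  0.0002,  0.0005, -0.0002,  0.0007,  0.0007, -0.0004]), 'joint_efforts': array([  0.0027, -92.7134,   1.9813, -36.9925,   0.018 ,   0.0085,
        -0.    ]), 'position': array([0.1635, 0.6029, 0.2307]), 'tool_rot': array([-3.1404,  0.0001,  2.8768]), 'force': array([ 0.4335,  0.7526, -0.9397]), 'moment': array([ 0.0426,  0.0207, -0.0152]), 'finger_force': 0.0, 'grip_width': 0.08514235673617675}
scene 46.752176329560555 311.471767469184 198.51231557483752 dict_keys(['img', 'vfov', 'cx', 'cy', 'view']) [[ 0.6706 -0.7417 -0.0143 -0.3246]
 [ 0.4682  0.4082  0.7837 -0.3167]
 [-0.5754 -0.5322  0.621  -0.9383]
 [ 0.      0.      0.      1.    ]]
lamp_head [ 0.4648 -0.219   0.1054] 0.58 [378. 246.]
stub_seat [0.4052 0.1635 0.0091] 0.79 [247. 218.]
stub_seat [ 0.5108 -0.0237  0.0108] 0.68 [325. 229.]
spare_head [0.526  0.2513 0.0993] 0.66 [255. 160.]
top 51.286126809407996 318.92011005442583 202.03979394086718 dict_keys(['img', 'vfov', 'cx', 'cy', 'view']) [[ 0.0182 -0.9998 -0.0067  0.01  ]
 [ 0.9831  0.0167  0.1821 -0.5105]
 [-0.182  -0.0099  0.9833 -1.0183]
 [ 0.      0.      0.      1.    ]]
lamp_head [ 0.4692 -0.2003  0.151 ] 0.56 [414. 213.]
stub_seat [ 0.5164 -0.0095  0.0118] 0.97 [330. 202.]
stub_seat [0.4115 0.1736 0.0083] 0.81 [259. 241.]
spare_head [0.5299 0.257  0.1407] 0.77 [218. 185.]
```

View pics/scene0.png

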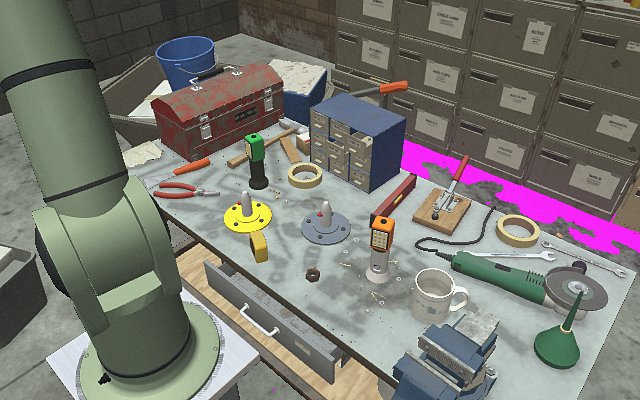

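View pics/top0.png

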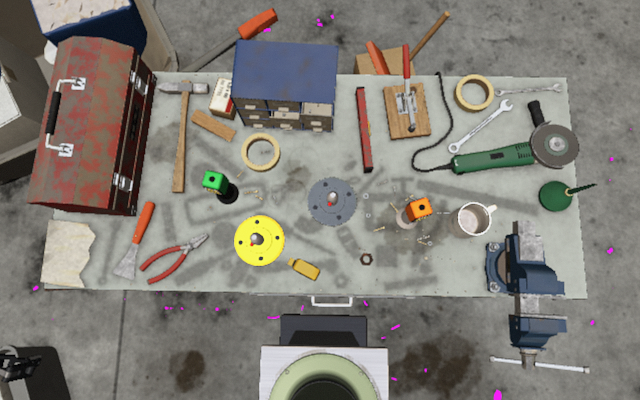

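Both views: orange lamp at scene (383,240) / top (418,208); grey foot at scene (326,228) / top (332,201). Candidates for confusion: for the lamp, the green lamp scene (255,160) / top (214,183); for the stand, the yellow foot scene (248,218) / top (259,240). I choose the orange lamp and the grey foot, and check them in close crops.

```bash
python3 - <<'E'
from h import *
a=cv2.imread('pics/scene0.png');b=cv2.imread('pics/top0.png')
def c(im,x,y,w,h): return cv2.resize(im[y:y+h,x:x+w],(400,300),interpolation=cv2.INTER_CUBIC)
# scene: stand 294..374 x 190..250 ; lamp 347..427x 212..? ; x5
g=np.vstack([np.hstack([c(a,290,190,80,60),c(a,335,212,100,75)]),np.hstack([c(b,292,171,80,60),c(b,380,178,80,60)])])
cv2.imwrite('pics/crop.png',g)
E
```

```text
(no output)
```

View pics/crop.png

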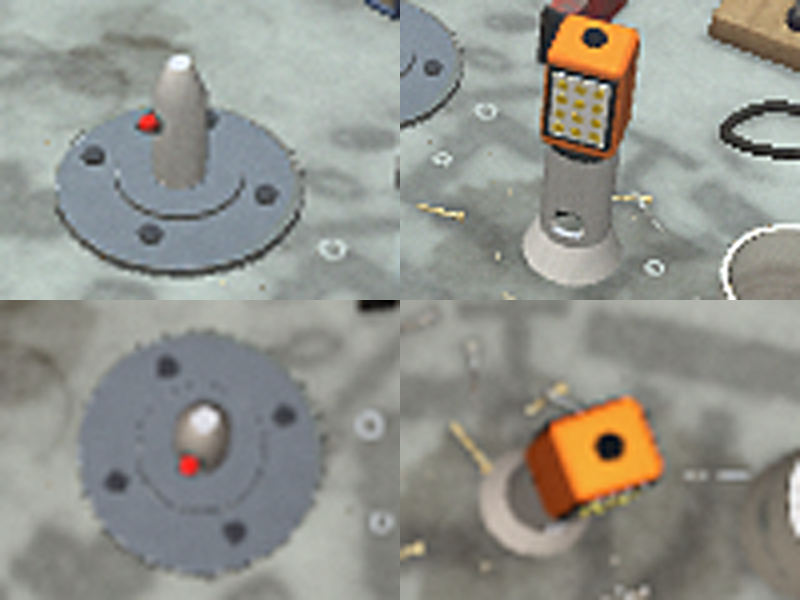

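The crops confirm it: the stub has its red button at scene (319.5,214.5) / top (329.6,204.2), the tip is at scene (325.8,202.6) / top (333,194.7). The orange lamp has a bright tube with a slot, its lens facing the robot side. Next I fit poses.

```bash
cat >> h.py <<'E'
from scipy.optimize import minimize
def omask(im,box):
    h=cv2.cvtColor(np.ascontiguousarray(im),cv2.COLOR_RGB2HSV);m=cv2.inRange(h,(6,170,60),(22,255,255))
    k=np.zeros_like(m);x,y,w,hh=box;k[y:y+hh,x:x+w]=m[y:y+hh,x:x+w]
    n,l,s,_=cv2.connectedComponentsWithStats(k);k=((l==1+np.argmax(s[1:,4]))*255).astype(np.uint8)
    hull=cv2.convexHull(cv2.findNonZero(k));o=np.zeros_like(k);cv2.fillConvexPoly(o,hull,255);return o
def hullmask(f,x,y,z,yaw):
    c,s=np.cos(yaw),np.sin(yaw)
    P=np.array([proj(f,[x+c*i*.020-s*j*.022,y+s*i*.020+c*j*.022,z+k*.035]) for i in(-1,1) for j in(-1,1) for k in(-1,1)])
    o=np.zeros((400*4,640*4),np.uint8);cv2.fillConvexPoly(o,cv2.convexHull(np.round((P*4+1.5)*16).astype(np.int32)),255,shift=4)
    return o
def fitlamp(fs,ms,x0):
    M=[cv2.resize(m,None,fx=4,fy=4,interpolation=cv2.INTER_LINEAR)>127 for m in ms]
    def cost(p): return sum((np.count_nonzero(m^(hullmask(f,*p)>0)))/np.count_nonzero(m) for f,m in zip(fs,M))
    best=None
    for y in np.radians([-40,-20,0,20,40]):
        r=minimize(cost,[*x0,y],method='Nelder-Mead',options=dict(initial_simplex=np.array([[*x0,y]]+[[*(np.array(x0)+d),y] for d in np.eye(3)*.01]+[[*x0,y+.2]]),xatol=1e-4,fatol=1e-5))
        if best is None or r.fun<best.fun: best=r
    return best
E
python3 - <<'E'
from h import *
np.set_printoptions(precision=4,suppress=True)
a=bot.grab_frame('scene');b=bot.grab_frame('top')
for f in(a,b): print('cam',ray(f,0,0)[0])
m=[omask(a['img'],(360,205,50,60)),omask(b['img'],(395,185,50,50))]
print([np.count_nonzero(k) for k in m])
r=fitlamp([a,b],m,(.47,-.2,.13));print(r.x,np.degrees(r.x[3]),r.fun)
# flare bottom check, foot, tip, button
print('tip',tri([ray(a,325.8,202.6),ray(b,333,194.6)]))
def red(f,box):
    x,y,w,h=box;im=f['img'][y:y+h,x:x+w].astype(int);k=(im[...,0]>150)&(im[...,1]<90);v,u=np.nonzero(k);return u.mean()+x,v.mean()+y,len(u)
ra,rb=red(a,(310,205,20,20)),red(b,(320,195,20,20));print(ra,rb,'button',tri([ray(a,*ra[:2]),ray(b,*rb[:2])]))
# foot: grey mask ellipse in both
for f,c in((a,(326,229)),(b,(332,202))):
    h=cv2.cvtColor(np.ascontiguousarray(f['img']),cv2.COLOR_RGB2HSV).astype(int)
    k=((h[...,0]>100)&(h[...,0]<125)&(h[...,1]>28)&(h[...,2]>70)&(h[...,2]<160)).astype(np.uint8)*255
    w=np.zeros_like(k);w[c[1]-35:c[1]+35,c[0]-35:c[0]+35]=k[c[1]-35:c[1]+35,c[0]-35:c[0]+35]
    n,l,s,_=cv2.connectedComponentsWithStats(w);w=((l==1+np.argmax(s[1:,4]))*255).astype(np.uint8)
    cs=max(cv2.findContours(w,0,1)[0],key=cv2.contourArea);P=np.array([atz(f,*p[0],.014)[:2] for p in cv2.convexHull(cs)],np.float32)
    print('foot',cv2.minEnclosingCircle(P),cv2.fitEllipse(P))
E
```

```text
cam [-0.174  -0.6108  0.8263]
cam [0.3164 0.0084 1.0942]
[np.int64(700), np.int64(437)]
[ 0.4827 -0.2142  0.1274  0.4508] 25.82750079450718 0.262952332104871
tip [ 0.5222 -0.0159  0.0872]
(np.float64(319.0), np.float64(214.0), 7) (np.float64(329.2857142857143), np.float64(203.5), 14) button [ 0.5055 -0.0075  0.0552]
foot ((0.5152440071105957, -0.019251637160778046), 0.06290338933467865) ((0.5156712532043457, -0.01879959926009178), (0.12060385197401047, 0.12449095398187637), 119.07710266113281)
foot ((0.5179281830787659, -0.012573975138366222), 0.0631028413772583) ((0.5187410116195679, -0.012752946466207504), (0.12079182267189026, 0.1245286613702774), 134.06455993652344)
```

```bash
python3 - <<'E'
from h import *
a=bot.grab_frame('scene');b=bot.grab_frame('top')
m=[omask(a['img'],(360,205,50,60)),omask(b['img'],(395,185,50,50))]
out=[]
for f,k,(x,y) in((a,m[0],(355,210)),(b,m[1],(395,183))):
    im=cv2.resize(np.ascontiguousarray(f['img'][:,:,::-1]),None,fx=4,fy=4)
    K4=cv2.resize(k,None,fx=4,fy=4)
    cv2.drawContours(im,cv2.findContours((K4>127).astype(np.uint8),0,1)[0],-1,(255,0,0),1)
    cv2.drawContours(im,cv2.findContours(hullmask(f,.4827,-.2142,.1274,.4508),0,1)[0],-1,(0,255,0),1)
    out.append(cv2.resize(im[y*4:y*4+240,x*4:x*4+200],(400,480)))
cv2.imwrite('pics/ov.png',np.hstack(out))
E
```

```text
(no output)
```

View pics/ov.png

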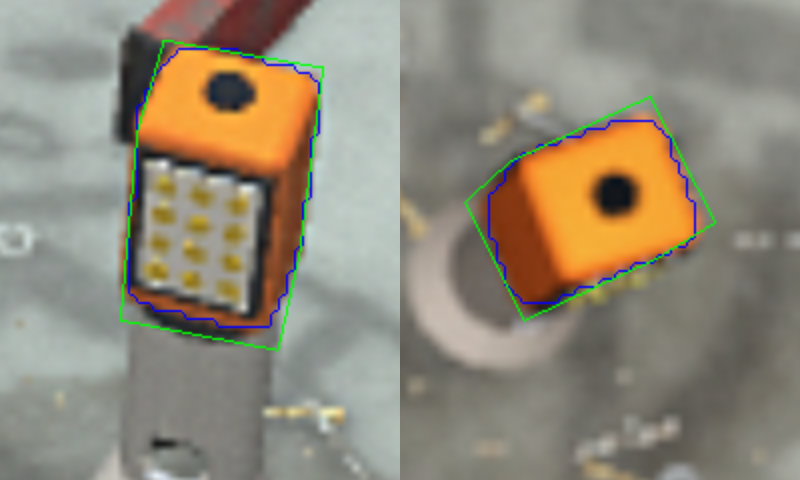

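```bash
python3 - <<'E'
from h import *
np.set_printoptions(precision=4,suppress=True)
a=bot.grab_frame('scene');b=bot.grab_frame('top')
print('knob',tri([ray(a,383,220.9),ray(b,421.4,206.9)]))
A=lambda u,v:atz(a,355+u/8-.4,210+v/8-.4,.165); B=lambda u,v:atz(b,395+(u-400)/8-.4,183+v/8-.4,.165)
P=[B(522,165),B(655,118),B(698,237),B(566,282)]   # +x+y, +x-y, -x-y, -x+y
Q=[A(160,48),A(318,78),A(285,168),A(138,143)]
for S in(P,Q):
    S=np.array(S);print(S.mean(0)); 
    for i in range(4):
        d=S[(i+1)%4]-S[i];print(np.linalg.norm(d[:2]),np.degrees(np.arctan2(d[1],d[0]))+[90,180,-90,0][i])
# holes in foot, top & scene crops (crop scale 5)
H=[atz(b,292+u/5-.4,171+(v-300)/5-.4,.014) for u,v in((167,367),(285,416),(235,532),(116,482))]
G=[atz(a,290+u/5-.4,190+v/5-.4,.014) for u,v in((93,156),(265,195),(151,235))]
H=np.array(H);c=H.mean(0);print('holes',c,[np.degrees(np.arctan2(*(h-c)[1::-1])) for h in H]);print(np.array(G), H)
print('btn dirs at z .054', atz(a,290+147/5-.4,190+123/5-.4,.054),atz(b,292+188/5-.4,171+166/5-.4,.054))
E
```

```text
knob [ 0.481  -0.2137  0.1665]
[ 0.4794 -0.2127  0.165 ]
0.040522364036729736 20.508075901529466
0.03575691577111245 18.10273453724176
0.03977677119565571 19.76425778862145
0.03521706459569343 19.28496913157506
[ 0.4762 -0.2167  0.165 ]
0.04344012116620852 24.421328272486477
0.03844887240756896 21.2121070562429
0.03905834546127139 26.630862090057505
0.039958304398549825 27.661296624698355
holes [ 0.5213 -0.0144  0.014 ] [np.float64(22.786828864709555), np.float64(-67.38985559947422), np.float64(-157.1936591951586), np.float64(112.62106243709133)]
[[ 0.502   0.0278  0.014 ]
 [ 0.5383 -0.0606  0.014 ]
 [ 0.4763 -0.036   0.014 ]] [[ 0.5653  0.0041  0.014 ]
 [ 0.5398 -0.0588  0.014 ]
 [ 0.4773 -0.0329  0.014 ]
 [ 0.5028  0.0299  0.014 ]]
btn dirs at z .054 [ 0.5061 -0.0072  0.054 ] [ 0.5048 -0.0072  0.054 ]
```

Call:
apply_moves --claw '[0.085,0.085,0.085,0.085,0.085,0.085,0.085,0.085,0.085,0.085,0.085,0.085,0.085,0.085,0.085,0.085,0.085,0.085,0.085,0.085]' --xyz '[[-0.032,-0.027,-0.006],[-0.032,-0.027,-0.006],[-0.032,-0.027,-0.006],[-0.032,-0.027,-0.006],[-0.032,-0.027,-0.006],[-0.032,-0.027,-0.006],[-0.032,-0.027,-0.006],[-0.032,-0.027,-0.006],[-0.032,-0.027,-0.006],[-0.032,-0.027,-0.006],[-0.032,-0.027,-0.006],[-0.019,-0.045,0],[-0.019,-0.045,0],[-0.019,-0.045,0],[-0.019,-0.045,0],[-0.019,-0.045,0],[-0.019,-0.045,0],[-0.019,-0.045,0],[-0.019,-0.045,0],[-0.019,-0.045,0]]' --twist '[[0,0,0],[0,0,0],[0,0,0],[0,0,0],[0,0,0],[0,0,0],[0,0,0],[0,0,0],[0,0,0],[0,0,0],[0,0,0],[0,0,0],[0,0,0],[0,0,0],[0,0,0],[0,0,0],[0,0,0],[0,0,0],[0,0,0],[0,0,0]]'

```text
clock: 2.8
position: [0.4846, -0.2132, 0.2976]
tool_rot: [3.141, 0.001, 2.877]
force: [0.3, 0.8, -0.2]
grip_width: 0.0851
finger_force: 0.0
```

Call:
apply_moves --claw '[0.085,0.085,0.085,0.085,0.085,0.085,0.085,0.085,0.085,0.085,0.085,0.085,0.085,0.085,0.085,0.085,0.085,0.085]' --xyz '[[0,0,0],[0,0,0],[0,0,0],[0,0,0],[0,0,0],[0,0,0],[0,0,0],[0,0,0],[0,0,0],[0,0,0],[0,0,0],[0,0,0],[0,0,0],[0,0,0],[0,0,0],[0,0,0],[0,0,0],[0,0,0]]' --twist '[[0,0,0.148],[0,0,0.148],[0,0,0.148],[0,0,0.148],[0,0,0.148],[0,0,0.148],[0,0,0.148],[0,0,0.148],[0,0,0.148],[0,0,0.148],[0,0,0.148],[0,0,0.148],[0,0,0.148],[0,0,0.148],[0,0,0.148],[0,0,0.148],[0,0,0.148],[0,0,0]]'

```text
clock: 4.6
position: [0.4847, -0.211, 0.2972]
tool_rot: [3.141, 0.001, 0.358]
force: [-0.1, 0.6, 0.7]
grip_width: 0.0847
finger_force: 0.0
```

```bash
python3 - <<'E'
from h import *
print(bot.observe())
E
```

```text
{'clock': 4.6, 'qpos': array([-0.42558796,  0.47199231,  1.0329445 ,  1.80336455, -0.44703986,
        1.12419933, -0.45318913]), 'qd': array([ 0.01920054, -0.01706336, -0.0413722 ,  0.0002488 ,  0.03213419,
       -0.01232299,  0.15307046]), 'joint_efforts': array([ -0.62521292, -60.42340994,  19.67723608, -35.32744646,
        -0.72477071,   0.2525646 ,  -3.75814989]), 'position': array([ 0.48470599, -0.2109995 ,  0.29716517]), 'tool_rot': array([3.14134147e+00, 5.87119567e-04, 3.58286948e-01]), 'force': array([-0.11035356,  0.59098166,  0.72678152]), 'moment': array([ 0.05202912,  0.00987773, -0.00890122]), 'finger_force': 0.0, 'grip_width': 0.08474516926698611}
```

Call:
apply_moves --claw '[0.085,0.085,0.085,0.085,0.085,0.085,0.085,0.085,0.03,0.03,0.03,0.03,0.03,0.03,0.03,0.03]' --xyz '[[-0.006,0.002,0],[0,0,0.03],[0,0,0.03],[0,0,0.03],[0,0,0.03],[0,0,0.03],[0,0,0.029],[0,0,0],[0,0,0],[0,0,0],[0,0,0],[0,0,0],[0,0,0],[0,0,0],[0,0,0],[0,0,0]]' --twist '[[0,0,0],[0,0,0],[0,0,0],[0,0,0],[0,0,0],[0,0,0],[0,0,0],[0,0,0],[0,0,0],[0,0,0],[0,0,0],[0,0,0],[0,0,0],[0,0,0],[0,0,0],[0,0,0]]' --force 60

```text
clock: 6.2
position: [0.4803, -0.2152, 0.1197]
tool_rot: [3.141, -0.002, 0.362]
force: [-2.1, 3.2, 14.0]
grip_width: 0.0437
finger_force: 58.7
```

Call:
apply_moves --claw '[0.03,0.03,0.03,0.03,0.03,0.03,0.03,0.03,0.03,0.03,0.03,0.03,0.03,0.03,0.03,0.03,0.03,0.03,0.03]' --xyz '[[0,0,-0.02],[0,0,-0.03],[0,0,-0.03],[0,0,-0.03],[0,0,-0.03],[0.018,-0.029,0],[0.018,-0.029,0],[0.018,-0.029,0],[0.018,-0.029,0],[0.018,-0.029,0],[0.018,-0.029,0],[0,0,0],[0,0,0],[0,0,0],[0,0,0],[0,0,0],[0,0,0],[0,0,0],[0,0,0]]' --twist '[[0,0,0],[0,0,0],[0,0,0],[0,0,0],[0,0,0],[0,0,0],[0,0,0],[0,0,0],[0,0,0],[0,0,0],[0,0,0],[0,0,0.13],[0,0,0.13],[0,0,0.13],[0,0,0.13],[0,0,0.13],[0,0,0.13],[0,0,0],[0,0,0]]'

```text
clock: 8.1
position: [0.5193, -0.0142, 0.2586]
tool_rot: [-3.142, -0.0, -0.415]
force: [0.2, -0.1, -2.7]
grip_width: 0.0436
finger_force: 62.1
```

```bash
python3 - <<'E'
from h import *
a=bot.grab_frame('scene');b=bot.grab_frame('top')
s=bot.observe();print(s['position'],s['tool_rot'],s['force'],s['grip_width'],s['qpos'])
p=np.array(s['position']);print(proj(a,p),proj(b,p))
save(a['img'],'s1.png');save(b['img'],'t1.png')
A=cv2.imread('pics/s1.png')[130:260,260:400];B=cv2.imread('pics/t1.png')[140:270,250:390]
cv2.imwrite('pics/c1.png',np.vstack([np.hstack([cv2.resize(A,(400,371),interpolation=2),cv2.resize(B,(400,371),interpolation=2)])]))
E
```

```text
[ 0.51927609 -0.01421598  0.25855331] [-3.14104492e+00 -1.24139306e-05 -4.15859950e-01] [ 0.60046469  0.83593104 -3.21609768] 0.04355783314911822 [-0.8916543   0.64241267  1.24445728  1.879356   -0.67870348  1.13066401
 -1.37651476]
(np.float64(324.6829546909655), np.float64(145.19024820795914)) (np.float64(334.4281857419566), np.float64(179.2713657593876))
```

View pics/c1.png

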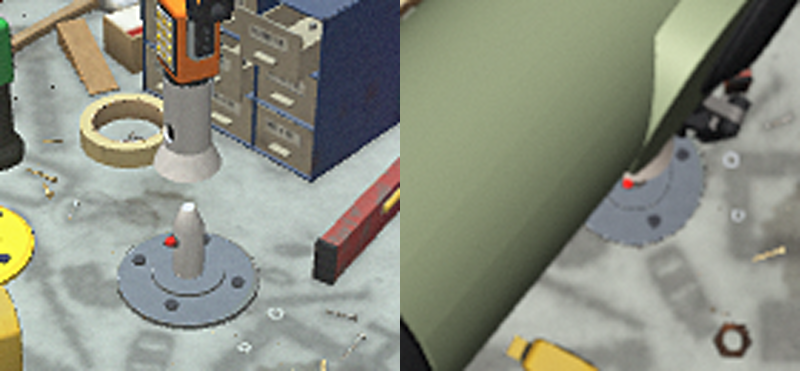

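The slot faces the same side as the button, and the tube hangs above the stub in the scene view (flare about (326,187) and stub tip about (326,203) in full pixels). I zoom in with the axes overlaid.

```bash
python3 - <<'E'
from h import *
a=bot.grab_frame('scene')
p=np.array(bot.observe()['position'])
im=cv2.resize(np.ascontiguousarray(a['img'][:,:,::-1])[140:240,292:360],(544,800),interpolation=2)
q=lambda P:tuple(int(round(v)) for v in ((np.array(proj(a,P))-[292,140]+.5)*8))
cv2.line(im,q([p[0],p[1],.139]),q([p[0],p[1],.27]),(255,0,0),1)
for x,y,c in((.5213,-.0148,(0,255,0)),): cv2.line(im,q([x,y,.014]),q([x,y,.089]),c,1)
cv2.imwrite('pics/z1.png',im[200:800])
E
```

```text
(no output)
```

View pics/z1.png

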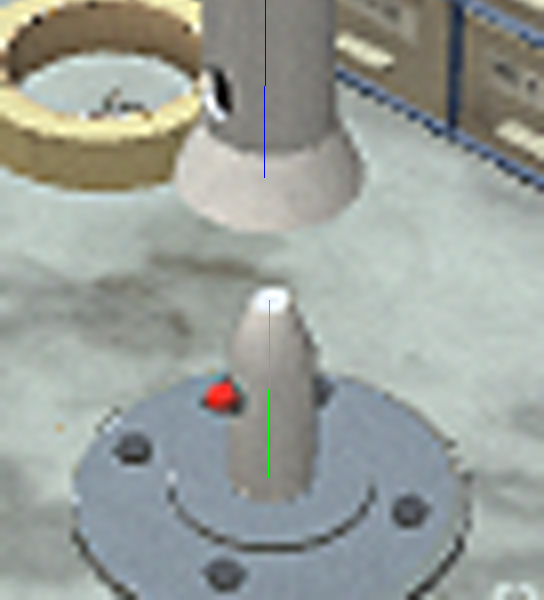

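Lamp axis is about 0.8 mm left of the stub in this view (269.5 vs 272 zoom px), so a small correction and then descend in stages.

Call:
apply_moves --claw '[0.03,0.03,0.03,0.03,0.03,0.03,0.03,0.03]' --xyz '[[0.001,0,0],[0,0,0.02],[0,0,0.02],[0,0,0.01],[0,0,0.01],[0,0,0.01],[0,0,0],[0,0,0]]' --twist '[[0,0,0],[0,0,0],[0,0,0],[0,0,0],[0,0,0],[0,0,0],[0,0,0],[0,0,0]]'

```text
clock: 9.05
position: [0.5204, -0.0148, 0.1886]
tool_rot: [3.142, -0.0, -0.419]
force: [0.3, 0.6, -2.5]
grip_width: 0.0434
finger_force: 62.1
```

Call:
apply_moves --claw '[0.03,0.03,0.03,0.03,0.03]' --xyz '[[0,0,0.005],[0,0,0.005],[0,0,0.005],[0,0,0.005],[0,0,0]]' --twist '[[0,0,0],[0,0,0],[0,0,0],[0,0,0],[0,0,0]]'

```text
clock: 9.55
position: [0.52, -0.0147, 0.1677]
tool_rot: [3.141, 0.001, -0.419]
force: [1.2, -0.0, -2.7]
grip_width: 0.0437
finger_force: 62.1
```

Call:
apply_moves --claw '[0.03,0.03,0.03,0.03,0.03]' --xyz '[[0,0,0.004],[0,0,0.004],[0,0,0.004],[0,0,0.004],[0,0,0]]' --twist '[[0,0,0],[0,0,0],[0,0,0],[0,0,0],[0,0,0]]'

```text
clock: 10.05
position: [0.5198, -0.0145, 0.1516]
tool_rot: [3.141, 0.001, -0.419]
force: [-3.6, 1.1, -4.2]
grip_width: 0.0438
finger_force: 62.3
```

Call:
apply_moves --claw '[0.03,0.03,0.03,0.03,0.03,0.03]' --xyz '[[0,0,0.004],[0,0,0.004],[0,0,0.004],[0,0,0.003],[0,0,0.002],[0,0,0]]' --twist '[[0,0,0],[0,0,0],[0,0,0],[0,0,0],[0,0,0],[0,0,0]]'

```text
clock: 10.65
position: [0.5204, -0.0148, 0.1351]
tool_rot: [3.141, -0.0, -0.419]
force: [-0.1, -0.1, -2.7]
grip_width: 0.0434
finger_force: 62.2
```

Call:
apply_moves --claw '[0.03,0.03,0.03,0.03]' --xyz '[[0,0,0.001],[0,0,0.001],[0,0,0.0005],[0,0,0]]' --twist '[[0,0,0],[0,0,0],[0,0,0],[0,0,0]]'

```text
clock: 11.05
position: [0.5208, -0.0149, 0.1337]
tool_rot: [-3.141, -0.001, -0.419]
force: [-3.1, 1.1, 16.6]
grip_width: 0.0431
finger_force: 64.2
```

Contact at TCP z 0.1337, exactly the predicted home height. Now I release, retreat and look.

Call:
apply_moves --claw '[0.06,0.085,0.085,0.085,0.085,0.085,0.085,0.085,0.085,0.085,0.085,0.085,0.085,0.085,0.085]' --xyz '[[0,0,0],[0,0,0],[0,0,0],[0,0,0],[0,0,0],[0,0,-0.02],[0,0,-0.03],[0,0,-0.03],[0,0,-0.03],[0,0,-0.03],[-0.04,0,0],[-0.04,0,0],[-0.03,0,0],[0,0,0],[0,0,0]]' --twist '[[0,0,0],[0,0,0],[0,0,0],[0,0,0],[0,0,0],[0,0,0],[0,0,0],[0,0,0],[0,0,0],[0,0,0],[0,0,0],[0,0,0],[0,0,0],[0,0,0],[0,0,0]]'

```text
clock: 12.55
position: [0.4198, 0.0309, 0.273]
tool_rot: [-3.14, 0.0, -0.417]
force: [0.6, 0.4, -0.8]
grip_width: 0.0846
finger_force: 0.0
```

```bash
python3 - <<'E'
from h import *
a=bot.grab_frame('scene');b=bot.grab_frame('top')
for n in('scene','top'):
  for q in('lamp_head','spare_head'): print(n,q,[(np.round(r['position'],3),r['score']) for r in bot.find_in(n,q)[:2]])
save(a['img'],'s2.png')
A=cv2.imread('pics/s2.png')[150:260,240:390]
cv2.imwrite('pics/c2.png',cv2.resize(A,(750,550),interpolation=2))
E
```

```text
scene lamp_head [(array([ 0.506, -0.025,  0.118]), 0.64)]
scene spare_head [(array([0.528, 0.252, 0.102]), 0.83)]
top lamp_head []
top spare_head [(array([0.527, 0.255, 0.14 ]), 0.95)]
```

View pics/c2.png

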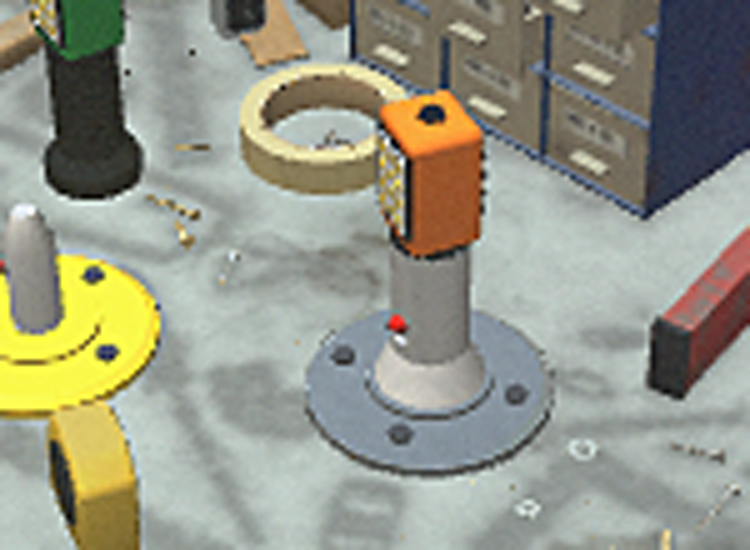

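The orange lamp stands upright on the grey foot with its flare down on it, and the red button shows through the slot at crop (397,324). The green lamp hasn't moved, and the gripper is clear.

```bash
python3 -c "
from workcell import bot
print(bot.job_done())"
```

```text
the job is handed in; nothing more can be done
None
```

The orange lamp is upright and fully home on the grey stand, with the red button out through the slot; the gripper has let go, the green lamp was not touched, and the job is handed in (the hand-in call gave no verdict).

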